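# Weed out the bag clip with the tired spring

### The job

One of the three wooden bag clips lying on the granite shelf has a worn-out spring. Find it by squeezing the clips' levers together where they lie, then put that weak clip into the round steel dish. Leave the two firm clips lying where they are, without lifting them.

Things in the scene. Friction and masses are not known exactly. Their poses are not given: they have to be found in the camera images.
- clip_1: wooden spring bag clip lying on its side, one of three that look the same (what is said at clips 1 to 3 holds for all). 92 mm long, 18 mm high, about 40 g. Origin: underside of the clip at its upright hinge pin, round which the steel spring is coiled; z up; +x runs along its middle line to the tail, where the two levers end 58 mm from the pin; the closed jaws reach 36 mm to -x.
- clip_2: the same kind of clip, same axes. Squeeze the levers about 42 mm from the pin along +x, closing along the clip's y: there their outer faces are about 36 mm apart at rest (44 mm at the very tail) and 16 mm when squeezed to the stop, which opens the jaws. Squeezed to the stop, a clip can be lifted by its levers. (worn_spring, firm_spring_a, firm_spring_b: coils at the pins.)
- clip_3: the same kind of clip, same axes. Finger force at the grip: the levers of a firm clip start to give at about 12 to 15 N, take about 18 N half way in and about 22 N at the stop; those of the weak one start at about 2 N and reach the stop at about 4 or 5 N. Any one of the three may be the weak one; it is not marked.
- dish: round shallow open dish of plain steel, 170 mm across the rim, 22 mm high, wall 3 mm, flat inner floor about 150 mm across lying 4 mm above its underside; 0.4 kg, loose. Origin: centre of its underside, z up.
Not all that is in view belongs to the job. What is shaped like the clip_2 but red is not meant.

How it is judged (in metres and radians):
On the way, in this order (a step that is already met when the one before it is completed fails the run):
1. a clip is squeezed between the fingers where it lies on the shelf ((contact force between the fingers and clip_1 above 2 N or contact force between the fingers and clip_2 above 2 N or contact force between the fingers and clip_3 above 2 N) and height (world z) of worn_spring below 0.025 m and distance of worn_spring from where it was at the start of the episode below 0.04 m), for 0.1 s.
2. the clip with the worn spring is lifted clear of the shelf (height (world z) of worn_spring above 0.04 m), for 0.1 s.
At the end, for the whole second after the job is handed in: The clip with the worn spring lies still and released in the dish, its pin within 60 mm of the dish's centre and its spring's middle under 40 mm above the dish's underside; the dish is level within 10 degrees; each firm clip lies still on the shelf, its spring within 40 mm of its start (horizontal distance between worn_spring and dish below 0.06 m and z of worn_spring in the frame of dish between 0.005 and 0.04 m and linear speed of each of clip_1, clip_2, clip_3 below 0.03 m/s and angle between dish's own z axis and vertical below 0.17 rad and distance of each of firm_spring_a, firm_spring_b from where it was at the start of the episode below 0.04 m and height (world z) of each of firm_spring_a, firm_spring_b below 0.025 m); the robot touches nothing.
It fails at once if a firm clip is lifted more than 30 mm off the shelf (height (world z) of any of firm_spring_a, firm_spring_b above 0.04 m).
It also fails if it takes over 51 s, if anything falls off the work surface, if the arm or the gripper's body presses on something with over 40 N, if the wrist force passes 120 N, or if a joint passes its speed limit or range.

### The arm

A 6-joint arm with a two-finger parallel gripper is mounted at the origin on the work surface. World frame = base frame: x ahead of the robot, y to its left, z up, the work surface at z = 0. Lengths are in mm, angles in rad, forces in N, time in s.
With the tool pointing down it reaches from about 350 to 975 mm from the base axis. Payload 7.1 kg.
Tool frame: the origin (TCP) lies midway between the tips of the shut fingers; the grasp point (between the pads) lies ctrl.grip_point_offset behind it (ctrl.grip_point_offset is the distance from the TCP to the grasp point, in mm); z points along the fingers, y is the line along which they close (so a half turn about z gives the same grasp; the last joint's range is limited). The gripper opens to 88 mm and grips with 3 to 60 N. Pads are 20 mm wide; open, the fingers measure 115 mm over their backs; the gripper's body (75 mm by 178 mm) begins 61 mm behind the grasp point.
Start: joints at [1.292, 0.423, 1.63, -0, 1.089, -0.019], TCP at [160.523, 604.017, 222.675] pointing down, gripper open.
Joint ranges: [-3, 3], [-0.9, 2.11], [0.09, 2.58], [-1.31, 4.45], [0.11, 2.69], [-2.54, 2.54]. Speed limits (rad/s): [2.39, 2.39, 3.01, 3.14, 3.14, 3.14].

### API

Orientations are given as a rotation vector (axis times angle).
In Python, from workcell import ctrl gives the robot as it stands.
- The arm moves only by the tool apply_moves, never from a script. Its argument "targets" is a list of rows, each an object of numbers: "tx", "ty", "tz": the shift along the world's x, y, z in m; "spin": the turn about the world's z in degrees. In form: [{"tx": .., "ty": .., "tz": .., "spin": ..}, ...]. A call has exactly 8 rows; each row is the pose to reach, as a shift and turn from the pose commanded when the call began; what a row does not reach only later rows make up. A row lasts 1/10 s, in which the tool goes at most 50 mm and 8.59 degrees, less where a joint would pass 70% of its speed; a pose out of reach is approached as far as the arm can. A call with a gripper value outside its range is refused whole. "gripper" is the closure, from -1 (fully open) to 1 (shut), set as the call begins (left out, the last holds). The fingers move at their own pace and stop on an object; the grip force is fixed at half the most. Time passes only in rows, so rows that repeat a pose let the fingers close, or fill a call up. It gives the time, the measured TCP pose, the force, the opening and the grip force at its end, in the units of the state.
- ctrl.get_obs(): the state, without advancing time (a new reading comes with each control period).
- ctrl.get_image(name): name is "side" or "top"; returns the picture (384x512x3 uint8, red, green, blue); there is no depth.
- ctrl.get_calibration(name): a dict with "fov_y" (degrees; the focal length in pixels is half the picture's height over the tangent of half this angle, whatever the lens; pixels are square), "cx", "cy" (the principal point, pixels), "rvec" (rotation vector, rad) and "tvec" (3), from world to camera coordinates, as OpenCV has them. Camera axes: x right, y down, z forward; pixel columns grow to the right and rows downward; lengths in mm; the calibration is good to about 2 mm. A picture is of the moment at which its call begins. get_calibration takes no time and is no camera call.
- ctrl.close_job(): hands the job in; it is judged then, once.
Trained networks look in the newest picture that a camera, given by its name, has taken for a name from the list of things; names that differ only in an ending like _2 or _b are one class to them, and where a whole thing is asked for, a point or a joint stands for the part that bears it (a point fixed in the world has none). Each returns a list of dicts, best first, with "score" (0 to 1); they miss things now and then, are a little off and sometimes report something else, mostly with a low value. They report only what shows in the picture. A call takes as long as a camera call. They do not tell look-alikes from the thing itself.
- ctrl.outline_of(name, camera): "pixels" (384x512 bool, what is visible of it) and "box" ([left, top, right, bottom] in pixels, round what is visible of it).
- ctrl.pinpoint(name, camera): "uv" ([column, row] in pixels: a listed point, or the origin of a listed thing).
The state is a dict: "t": time; "qpos": joint angles; "qvel": joint speeds; "joint_torque": joint torques, N m; "ee_pos": TCP position; "orientation": TCP orientation; "ft_force": force on the tool from outside, world axes, zero at the start; "moment": the same for the moment, N m; "width": finger opening in mm; "grasp_force": force on a finger pad.
Only numpy, scipy, OpenCV 4.12 (cv2) and the standard library are available. Lean on these libraries where they do the work, as an engineer would, in place of code of your own. Each camera call takes 0.05 s, during which the arm holds its last target. There are 200 camera calls.

## Working session

There is one attempt and no reset: what is moved stays moved. The work goes in short steps, Python scripts to look and compute and a tool call to move; the robot and the scene stay as the last step left them, time stands still between calls to the robot, and variables do not carry over. Pictures are saved under pics/ and viewed, at most 10 in all, crops included, and the job is handed in when it is done.

Besides the shell and the picture viewer there is one more tool, called after "Request:" as a command line: name --argument value ..., lists and objects as JSON in quotes. apply_moves: Moves the arm, as the interface text tells. Its arguments: {"type":"object","properties":{"targets":{"type":"array"},"gripper":{"type":"number"}},"required":["targets"]}

```bash
mkdir -p pics; cat > h.py <<'E'
import numpy as np, cv2
from workcell import ctrl
def cam(n):
    c=ctrl.get_calibration(n); f=192/np.tan(np.radians(c["fov_y"])/2)
    K=np.array([[f,0,c["cx"]],[0,f,c["cy"]],[0,0,1]]); R=cv2.Rodrigues(np.array(c["rvec"],float))[0]
    return K,R,np.array(c["tvec"],float)
def ray(n,uv):
    K,R,t=cam(n); d=R.T@np.linalg.inv(K)@np.array([uv[0],uv[1],1.]); return -R.T@t,d
def atz(n,uv,z):
    o,d=ray(n,uv); return o+d*(z-o[2])/d[2]
def tri(u1,u2):
    o1,d1=ray("top",u1); o2,d2=ray("side",u2)
    d1/=np.linalg.norm(d1); d2/=np.linalg.norm(d2)
    s=np.linalg.lstsq(np.c_[d1,-d2],o2-o1,rcond=None)[0]
    a,b=o1+d1*s[0],o2+d2*s[1]; return (a+b)/2,np.linalg.norm(a-b)
def proj(n,p):
    K,R,t=cam(n); q=K@(R@np.array(p,float)+t); return q[:2]/q[2]
E
python3 - <<'E'
from h import *
np.set_printoptions(precision=1,suppress=True)
ims=[]
for n in("top","side"):
    im=ctrl.get_image(n); cv2.imwrite(f"pics/{n}0.png",cv2.cvtColor(im,cv2.COLOR_RGB2BGR))
    print(n, ctrl.get_calibration(n))
    for k in("clip_1","worn_spring","dish"):
        print(k,[(np.array(r["uv"]),round(r["score"],2),atz(n,r["uv"],0)[:2]) for r in ctrl.pinpoint(k,n)])
    print([(r["box"],round(r["score"],2)) for r in ctrl.outline_of("clip_1",n)])
print(ctrl.get_obs(),ctrl.grip_point_offset)
E
```

```text
top {'fov_y': 56.888149266055116, 'cx': 257.3047612554213, 'cy': 188.77591507186614, 'rvec': array([ 2.1, -2.2,  0.1]), 'tvec': array([ 81.5, 476.8, 685.4])}
clip_1 [(array([225.9, 258.4]), 0.89, array([340. , 137.5])), (array([382. , 197.4]), 0.83, array([ 456.6, -188.5])), (array([131.8, 247.9]), 0.82, array([366.2, 334.7])), (array([188.5, 220.2]), 0.8, array([420.7, 215. ])), (array([186.7, 287.5]), 0.77, array([283.2, 219.2])), (array([288.5, 200.1]), 0.59, array([456.7,   4.4]))]Traceback (most recent call last):
  File "<stdin>", line 8, in <module>
ValueError: it knows: clip, dish
```

View pics/top0.png

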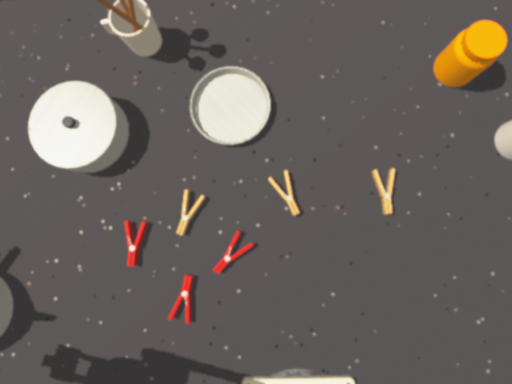

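The top view shows wooden clips with pins near (187,218), (289,200) and (387,196), three red decoys on the left, and the dish centred near (231,107).

```bash
python3 - <<'E'
from h import *
np.set_printoptions(precision=1,suppress=True)
for n in("top","side"):
    im=ctrl.get_image(n); cv2.imwrite(f"pics/{n}1.png",cv2.cvtColor(im,cv2.COLOR_RGB2BGR))
    print(n, *cam(n)[1:])
    for k in("clip_1","dish"):
        print(k,[(np.array(r["uv"]),round(r["score"],2),atz(n,r["uv"],0)[:2]) for r in ctrl.pinpoint(k,n)])
    for r in ctrl.outline_of("clip_1",n):
        m=r["pixels"]; v,u=np.nonzero(m); P=np.array([atz(n,(a,b),12)[:2] for a,b in zip(u,v)])
        c=P.mean(0); w,V=np.linalg.eigh(np.cov((P-c).T)); ax=V[:,1]
        s=(P-c)@ax; q=(P-c)@V[:,0]
        # tail end is wider
        if q[s>15].std()<q[s<-15].std(): ax=-ax; s=-s
        print(r["box"],round(r["score"],2),"rgb",im[m].mean(0),"c",c,"yaw",np.degrees(np.arctan2(ax[1],ax[0])),"s",s.min(),s.max(),"qstd",q[s>15].std(),q[s<-15].std(), len(u))
o=ctrl.get_obs();print({k:o[k] for k in("t","ee_pos","orientation","width","grasp_force","ft_force")},ctrl.grip_point_offset)
E
```

```text
top [[-0.  -1.  -0. ]
 [-1.   0.  -0.1]
 [ 0.1  0.  -1. ]] [ 81.5 476.8 685.4]
clip_1 [(array([188.8, 220. ]), 0.96, array([421.1, 214.3])), (array([134. , 244.8]), 0.8, array([372.5, 330.1])), (array([384.7, 195.3]), 0.73, array([ 460.7, -194.3])), (array([190.7, 288.2]), 0.73, array([281.6, 210.9])), (array([288.4, 200.2]), 0.71, array([456.5,   4.6])), (array([226. , 257.8]), 0.66, array([341.2, 137.3]))]
dish [(array([226.9, 107.4]), 0.71, array([662.2, 130.2]))]
[124.2, 220.8, 145.3, 264.0] 0.94 rgb [193.6  69.4  62.4] c [378.4 325.2] yaw -4.970194712216311 s -46.728065802574974 44.36248097184182 qstd 14.941251632778414 5.171946293383774 433
[178.1, 190.6, 206.6, 234.7] 0.91 rgb [201.7 170.4 115.5] c [439.6 212.4] yaw -23.00956012823335 s -49.10627429212238 41.456634521845636 qstd 14.701061877408074 4.372004472905664 437
[370.3, 169.0, 397.1, 212.5] 0.91 rgb [213.5 179.  118.8] c [ 472.5 -192.2] yaw 0.5276773302987394 s -49.17230223106791 42.83533580579614 qstd 15.859813191872767 5.68579889671802 550
[170.1, 270.4, 191.6, 325.2] 0.7 rgb [214.3  71.9  64.7] c [266.3 221.3] yaw 16
[... 1613 characters left out ...]
8.05987292997781 qstd 18.154818045876443 10.532610553408281 541
[174.1, 160.8, 214.9, 178.6] 0.84 rgb [176.8 151.2  99. ] c [436.8 208.1] yaw -20.790946189154784 s -50.301214307742555 42.169420363761354 qstd 19.153233552239755 11.94293625747386 468Traceback (most recent call last):
  File "<stdin>", line 9, in <module>
  File "h.py", line 10, in atz
    o,d=ray(n,uv); return o+d*(z-o[2])/d[2]
        ~~~^^^^^^
  File "h.py", line 8, in ray
    K,R,t=cam(n); d=R.T@np.linalg.inv(K)@np.array([uv[0],uv[1],1.]); return -R.T@t,d
          ~~~^^^
  File "h.py", line 4, in cam
    c=ctrl.get_calibration(n); f=192/np.tan(np.radians(c["fov_y"])/2)
ValueError: time passes only in moves, steps and waits
```

View pics/side1.png

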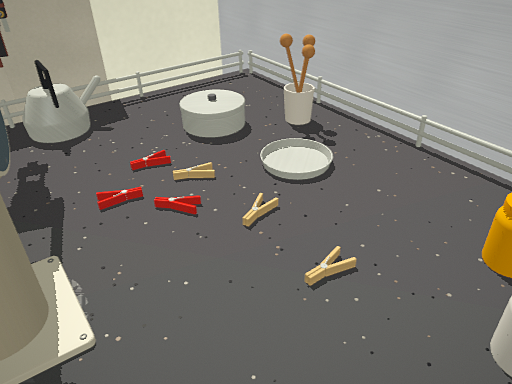

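```bash
cat > fit.py <<'E'
from h import *
import h
from scipy.optimize import minimize
C={n:cam(n) for n in("top","side")}; h.cam=lambda n:C[n]
BAR=np.array([[-36,0],[-36,6.5],[0,9],[42,18],[58,22],[58,13],[0,-3]],float)
def sil(n,p,shape=(384*4,512*4)):
    K,R,t=C[n]; x,y,a,z=p; m=np.zeros(shape,np.uint8); c,s=np.cos(a),np.sin(a)
    for sg in(1,-1):
        q=BAR*[1,sg]; q=q@np.array([[c,s],[-s,c]])+[x,y]
        P=np.vstack([np.c_[q,np.full(7,z)],np.c_[q,np.full(7,z+18)]])
        u=(K@(R@P.T+t[:,None])); u=(u[:2]/u[2]).T
        cv2.fillConvexPoly(m,cv2.convexHull(np.round(u*4+1.5).astype(np.int32)),1)
    return m
def wood(n):
    im=ctrl.get_image(n); hsv=cv2.cvtColor(im,cv2.COLOR_RGB2HSV)
    return im,cv2.inRange(hsv,(12,70,90),(26,255,255))
def fit(masks,p0):
    W={}
    for n in masks:
        near=cv2.dilate(sil(n,p0),np.ones((121,121)))
        W[n]=cv2.resize((masks[n]>0).astype(np.uint8),None,fx=4,fy=4,interpolation=cv2.INTER_LINEAR)*near
    def cost(p):
        r=0
        for n in W:
            s=sil(n,p); r+=1-(s&W[n]).sum()/max(1,(s|W[n]).sum())
        return r
    f=lambda v: cost([p0[0]+v[0],p0[1]+v[1],p0[2]+v[2]/30,p0[3]+v[3]])
    best=min((minimize(f,[0,0,d,0],method="Nelder-Mead",options=dict(initial_simplex=np.array([[0,0,d,0],[6,0,d,0],[0,6,d,0],[0,0,d+6,0],[0,0,d,6]],float),maxiter=200)) for d in(-4,4)),key=lambda r:r.fun)
    v=best.x; return np.array([p0[0]+v[0],p0[1]+v[1],p0[2]+v[2]/30,p0[3]+v[3]]),best.fun/len(W)
E
python3 - <<'E'
from fit import *
np.set_printoptions(precision=3,suppress=True)
I={};M={}
for n in C: I[n],M[n]=wood(n)
out={n:I[n][:,:,::-1].copy() for n in C}
for k,p0 in {"L":(424,216,-.38,0),"M":(459,5,.45,0),"R":(461,-194,.02,0)}.items():
    p,c=fit(M,p0); g=p[:2]+42*np.array([np.cos(p[2]),np.sin(p[2])])
    print(k,p,"deg",np.degrees(p[2]),"cost",c,"grip",g)
    for n in C:
        cs,_=cv2.findContours(sil(n,p),cv2.RETR_EXTERNAL,cv2.CHAIN_APPROX_NONE)
        for q in cs: cv2.polylines(out[n],[(q//4)],True,(0,0,255))
print("dish",atz("top",(231,107),22),atz("side",(296,158),22))
cv2.imwrite("pics/ov.png",np.hstack([cv2.resize(out["top"][160:250,165:415],None,fx=1.6,fy=1.6),cv2.resize(out["side"][150:295,165:365],(400,144))])if 0 else np.vstack([cv2.resize(out["top"][160:250,165:415],(750,270)),cv2.resize(out["side"][150:295,165:365],(750,330))[:, :]]))
o=ctrl.get_obs();print({k:o[k] for k in("t","ee_pos","orientation","width","grasp_force","ft_force")},ctrl.grip_point_offset)
E
```

```text
L [425.176 219.552  -0.371  -0.49 ] deg -21.268962063297455 cost 0.2141921838917884 grip [464.315 204.316]
M [458.724   3.605   0.425   0.165] deg 24.37653663377586 cost 0.23885031233241633 grip [496.98   20.939]
R [ 457.234 -193.625    0.047   -0.139] deg 2.6911147539424376 cost 0.23239161164661554 grip [ 499.188 -191.653]
dish [654.762 118.916  22.   ] [648.014 105.388  22.   ]
{'t': 0.6, 'ee_pos': array([160.53 , 603.995, 222.665]), 'orientation': array([ 0.407,  3.115, -0.   ]), 'width': 87.92841654444493, 'grasp_force': 0.0, 'ft_force': array([ 0.012, -0.304,  0.354])} 18.700000000000003
```

View pics/ov.png

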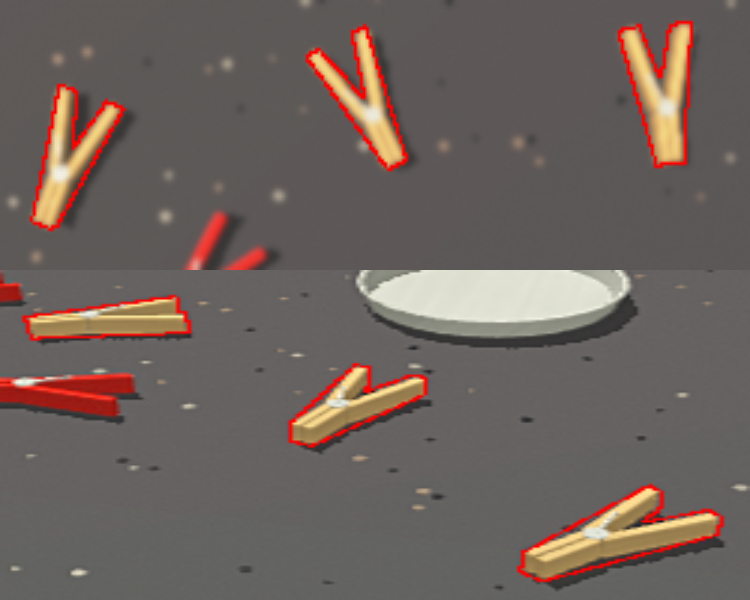

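The overlay matches all three wooden clips in both views, with fitted undersides within 0.5 mm of z = 0. I'll test the left one first.

Request:
apply_moves --targets '[{"tx": 0.304, "ty": -0.4, "tz": -0.1, "spin": -6.4}, {"tx": 0.304, "ty": -0.4, "tz": -0.1, "spin": -6.4}, {"tx": 0.304, "ty": -0.4, "tz": -0.1, "spin": -6.4}, {"tx": 0.304, "ty": -0.4, "tz": -0.1, "spin": -6.4}, {"tx": 0.304, "ty": -0.4, "tz": -0.1, "spin": -6.4}, {"tx": 0.304, "ty": -0.4, "tz": -0.1, "spin": -6.4}, {"tx": 0.304, "ty": -0.4, "tz": -0.1, "spin": -6.4}, {"tx": 0.304, "ty": -0.4, "tz": -0.1, "spin": -6.4}]' --gripper -1

```text
t: 1.4
ee_pos: [399.0, 290.2, 144.6]
orientation: [0.58, 3.087, 0.001]
ft_force: [0.7, 1.2, 0.0]
width: 87.8
grasp_force: 0.0
```

Request:
apply_moves --targets '[{"tx": 0.0653, "ty": -0.0859, "tz": -0.08, "spin": 0}, {"tx": 0.0653, "ty": -0.0859, "tz": -0.08, "spin": 0}, {"tx": 0.0653, "ty": -0.0859, "tz": -0.08, "spin": 0}, {"tx": 0.0653, "ty": -0.0859, "tz": -0.11, "spin": 0}, {"tx": 0.0653, "ty": -0.0859, "tz": -0.138, "spin": 0}, {"tx": 0.0653, "ty": -0.0859, "tz": -0.138, "spin": 0}, {"tx": 0.0653, "ty": -0.0859, "tz": -0.138, "spin": 0}, {"tx": 0.0653, "ty": -0.0859, "tz": -0.138, "spin": 0}]'

```text
t: 2.2
ee_pos: [464.0, 206.4, 7.9]
orientation: [0.579, 3.086, 0.002]
ft_force: [-1.5, 1.2, 0.3]
width: 88.3
grasp_force: 0.0
```

Request:
apply_moves --targets '[{"tx": 0, "ty": -0.002, "tz": -0.002, "spin": 0}, {"tx": 0, "ty": -0.002, "tz": -0.002, "spin": 0}, {"tx": 0, "ty": -0.002, "tz": -0.002, "spin": 0}, {"tx": 0, "ty": -0.002, "tz": -0.002, "spin": 0}, {"tx": 0, "ty": -0.002, "tz": -0.002, "spin": 0}, {"tx": 0, "ty": -0.002, "tz": -0.002, "spin": 0}, {"tx": 0, "ty": -0.002, "tz": -0.002, "spin": 0}, {"tx": 0, "ty": -0.002, "tz": -0.002, "spin": 0}]' --gripper 0.32

```text
t: 3.0
ee_pos: [463.3, 203.8, 4.6]
orientation: [0.58, 3.087, 0.0]
ft_force: [0.1, -0.3, 0.4]
width: 30.7
grasp_force: 2.9
```

Request:
apply_moves --targets '[{"tx": 0, "ty": 0, "tz": 0, "spin": 0}, {"tx": 0, "ty": 0, "tz": 0, "spin": 0}, {"tx": 0, "ty": 0, "tz": 0, "spin": 0}, {"tx": 0, "ty": 0, "tz": 0, "spin": 0}, {"tx": 0, "ty": 0, "tz": 0, "spin": 0}, {"tx": 0, "ty": 0, "tz": 0, "spin": 0}, {"tx": 0, "ty": 0, "tz": 0, "spin": 0}, {"tx": 0, "ty": 0, "tz": 0, "spin": 0}]' --gripper 0.52

```text
t: 3.8
ee_pos: [463.3, 203.8, 4.6]
orientation: [0.58, 3.087, 0.0]
ft_force: [0.5, -0.4, 1.1]
width: 21.3
grasp_force: 3.3
```

The force is 2.9 N at 31 mm and 3.3 N at 21 mm, where a firm clip would need about 20 N, so this is the weak one. I'll squeeze it to the stop and lift.

Request:
apply_moves --targets '[{"tx": 0, "ty": 0, "tz": 0, "spin": 0}, {"tx": 0, "ty": 0, "tz": 0, "spin": 0}, {"tx": 0, "ty": 0, "tz": 0, "spin": 0}, {"tx": 0, "ty": 0, "tz": 0, "spin": 0}, {"tx": 0, "ty": 0, "tz": 0, "spin": 0}, {"tx": 0, "ty": 0, "tz": 0.02, "spin": 0}, {"tx": 0, "ty": 0, "tz": 0.05, "spin": 0}, {"tx": 0, "ty": 0, "tz": 0.09, "spin": 0}]' --gripper 1

```text
t: 4.6
ee_pos: [461.9, 203.4, 94.1]
orientation: [-0.58, -3.084, 0.003]
ft_force: [0.2, -0.1, 0.2]
width: 15.3
grasp_force: 30.0
```

```bash
python3 - <<'E'
from fit import *
I={}
for n in C:
    I[n]=ctrl.get_image(n)
    r=ctrl.outline_of("dish",n)
    for q in r[:2]:
        m=q["pixels"].astype(np.uint8); cs,_=cv2.findContours(m,cv2.RETR_EXTERNAL,cv2.CHAIN_APPROX_NONE)
        c=max(cs,key=cv2.contourArea); pts=c[:,0]
        P=np.array([atz(n,a,22)[:2] for a in pts]).astype(np.float32)
        print(n,q["score"],cv2.minEnclosingCircle(P),P.min(0),P.max(0))
a,b=I["top"][:,:,::-1],I["side"][:,:,::-1]
cv2.imwrite("pics/lift.png",cv2.resize(np.hstack([a[60:260,100:320],b[60:260,120:340]]),(800,364)))
o=ctrl.get_obs();print({k:o[k] for k in("t","ee_pos","width","grasp_force","ft_force")})
E
```

```text
top 0.85 ((661.2378540039062, 122.02298736572266), 85.00930786132812) [577.1679   38.42472] [743.8734  205.89229]
side 0.94 ((651.314697265625, 113.6671142578125), 100.9561996459961) [561.3521    17.109682] [745.29614 206.96385]
{'t': 4.8, 'ee_pos': array([463.64185958, 204.06434471,  95.14556729]), 'width': 14.465915593753278, 'grasp_force': 29.957857131958008, 'ft_force': array([ 0.18703313, -0.52345981, -0.35996999])}
```

View pics/lift.png

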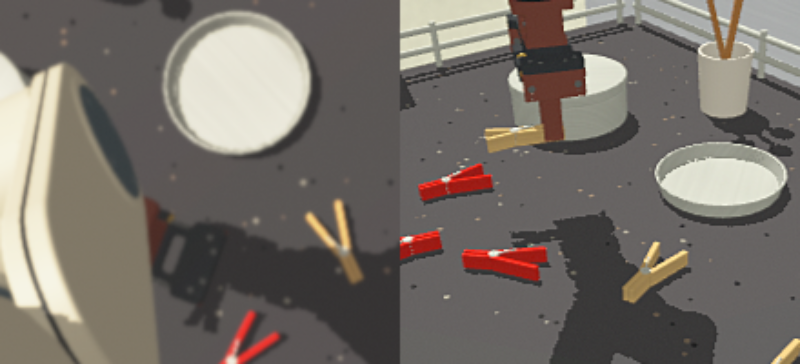

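The clip hangs level in the fingers in the side view. The dish rim fits a circle of radius 85 mm, centred at (661,122). I'll carry the clip over it.

Request:
apply_moves --targets '[{"tx": 0.04, "ty": -0.0165, "tz": 0, "spin": 0}, {"tx": 0.08, "ty": -0.033, "tz": 0, "spin": 0}, {"tx": 0.12, "ty": -0.0495, "tz": 0, "spin": 0}, {"tx": 0.16, "ty": -0.066, "tz": 0, "spin": 0}, {"tx": 0.2, "ty": -0.0825, "tz": 0, "spin": 0}, {"tx": 0.226, "ty": -0.0933, "tz": 0, "spin": 0}, {"tx": 0.226, "ty": -0.0933, "tz": -0.03, "spin": 0}, {"tx": 0.226, "ty": -0.0933, "tz": -0.055, "spin": 0}]'

```text
t: 5.6
ee_pos: [689.0, 109.6, 36.5]
orientation: [-0.582, -3.086, 0.001]
ft_force: [-0.7, 0.2, -0.7]
width: 14.8
grasp_force: 30.0
```

Request:
apply_moves --targets '[{"tx": 0, "ty": 0, "tz": 0, "spin": 0}, {"tx": 0, "ty": 0, "tz": -0.01, "spin": 0}, {"tx": 0, "ty": 0, "tz": -0.02, "spin": 0}, {"tx": 0, "ty": 0, "tz": -0.026, "spin": 0}, {"tx": 0, "ty": 0, "tz": -0.028, "spin": 0}, {"tx": 0, "ty": 0, "tz": -0.028, "spin": 0}, {"tx": 0, "ty": 0, "tz": -0.028, "spin": 0}, {"tx": 0, "ty": 0, "tz": -0.028, "spin": 0}]'

```text
t: 6.4
ee_pos: [689.6, 110.5, 12.2]
orientation: [0.58, 3.087, 0.0]
ft_force: [0.2, -0.5, -1.4]
width: 15.1
grasp_force: 30.0
```

Request:
apply_moves --targets '[{"tx": 0, "ty": 0, "tz": -0.002, "spin": 0}, {"tx": 0, "ty": 0, "tz": -0.002, "spin": 0}, {"tx": 0, "ty": 0, "tz": -0.002, "spin": 0}, {"tx": 0, "ty": 0, "tz": -0.002, "spin": 0}, {"tx": 0, "ty": 0, "tz": -0.002, "spin": 0}, {"tx": 0, "ty": 0, "tz": -0.002, "spin": 0}, {"tx": 0, "ty": 0, "tz": -0.002, "spin": 0}, {"tx": 0, "ty": 0, "tz": -0.002, "spin": 0}]' --gripper -0.36

```text
t: 7.2
ee_pos: [689.2, 110.5, 9.6]
orientation: [0.58, 3.087, 0.0]
ft_force: [0.4, 1.2, 0.4]
width: 59.9
grasp_force: 0.0
```

Request:
apply_moves --targets '[{"tx": 0, "ty": 0, "tz": 0.01, "spin": 0}, {"tx": 0, "ty": 0, "tz": 0.03, "spin": 0}, {"tx": 0, "ty": 0, "tz": 0.06, "spin": 0}, {"tx": 0, "ty": 0, "tz": 0.1, "spin": 0}, {"tx": 0, "ty": 0, "tz": 0.15, "spin": 0}, {"tx": -0.02, "ty": 0.04, "tz": 0.19, "spin": 0}, {"tx": -0.05, "ty": 0.08, "tz": 0.2, "spin": 0}, {"tx": -0.08, "ty": 0.11, "tz": 0.2, "spin": 0}]'

```text
t: 8.0
ee_pos: [611.9, 220.8, 214.8]
orientation: [0.581, 3.08, 0.006]
ft_force: [-0.2, 0.7, 0.2]
width: 59.8
grasp_force: 0.0
```

```bash
python3 - <<'E'
from fit import *
I={};M={}
for n in C: I[n],M[n]=wood(n)
for k,p0 in {"M":(458.7,3.6,.425,0),"R":(457.2,-193.6,.047,0),"dish":(651,126,-.37,4)}.items(): print(k,fit({"side":M["side"]} if k=="dish" else M,p0))
cv2.imwrite("pics/end.png",np.hstack([I[n][30:300,100:480,::-1] for n in C]))
o=ctrl.get_obs();print({k:o[k] for k in("t","ee_pos","width","grasp_force","ft_force")})
E
```

```text
M (array([4.58172062e+02, 3.37106910e+00, 4.20813768e-01, 3.89530268e-01]), np.float64(0.23824532522019393))
R (array([ 4.56772333e+02, -1.93196398e+02,  5.08220574e-02, -6.29184290e-01]), np.float64(0.248031293696438))
dish (array([ 6.54713770e+02,  1.31075317e+02, -3.45994427e-01, -1.02868128e+00]), np.float64(0.21654775316059582))
{'t': 8.1, 'ee_pos': array([607.42233983, 223.13065354, 212.68429116]), 'width': 59.8106059724581, 'grasp_force': 0.0, 'ft_force': array([ 0.41497662, -0.59240996,  0.38221547])}
```

View pics/end.png

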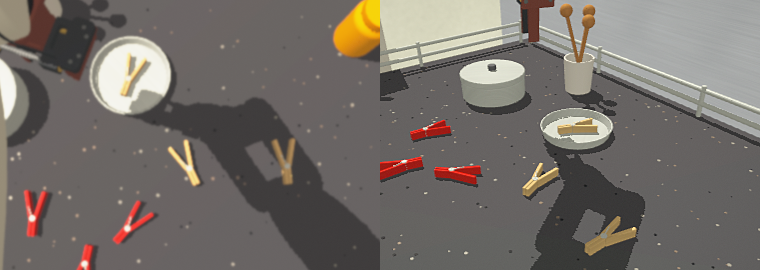

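The clip lies flat and released in the middle of the dish, its pin about 11 mm from the centre. The other two wooden clips have not moved, and the gripper is clear.

```bash
python3 -c "
from workcell import ctrl
print(ctrl.close_job())"
```

```text
the job is handed in; nothing more can be done
None
```

The left clip was the weak one (2.9 to 3.3 N when squeezed); it now lies released in the dish, the other two wooden clips were never touched (so not tested), and the job is handed in, with no verdict returned.

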